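Reverse the strip-down pots into the assembly rack

TASK

The watch has been stripped and its parts lie in four lidded pots on the grey rack, in the order they came off, starting from that rack's white button. Move all four pots to the wooden assembly rack in reverse order, one to a cell: the last pot of the row goes into the cell next to the wooden rack's white button, and the first pot into the cell farthest from it. Keep the pots upright, set them down rather than dropping them, and leave each standing flat in its cell.

Things in the scene. Friction and masses are not known exactly. Their poses are not given: they have to be found in the camera images.
- red_pot_center (a point): Centre (half-way up, on the axis) of the red pot: a closed upright aluminium parts pot with a fixed red lid, a plain cylinder 38 mm in diameter and 56 mm tall, about 90 g, loose. z is its axis (up); its turn about z does not matter. It starts standing on the seat of its own colour; pots stand 60 mm apart.
- yellow_pot_center (a point): Centre (half-way up, on the axis) of the yellow pot: a closed upright aluminium parts pot with a fixed yellow lid, a plain cylinder 38 mm in diameter and 56 mm tall, about 90 g, loose. z is its axis (up); its turn about z does not matter. It starts standing on the seat of its own colour; pots stand 60 mm apart.
- green_pot_center (a point): Centre (half-way up, on the axis) of the green pot: a closed upright aluminium parts pot with a fixed green lid, a plain cylinder 38 mm in diameter and 56 mm tall, about 90 g, loose. z is its axis (up); its turn about z does not matter. It starts standing on the seat of its own colour; pots stand 60 mm apart.
- violet_pot_center (a point): Centre (half-way up, on the axis) of the violet pot: a closed upright aluminium parts pot with a fixed violet lid, a plain cylinder 38 mm in diameter and 56 mm tall, about 90 g, loose. z is its axis (up); its turn about z does not matter. It starts standing on the seat of its own colour; pots stand 60 mm apart.
- red_seat: Flat square red seat, 54 x 54 x 3 mm, fixed on the grey strip-down rack (a board 300 x 70 x 10 mm); the red pot starts on it and covers all but its edges. Origin: centre of its underside; x along the row of seats, y across the rack, z up. The four seats lie in one straight row 60 mm apart, in shuffled colour order.
- yellow_seat: Flat square yellow seat, 54 x 54 x 3 mm, fixed on the grey strip-down rack (a board 300 x 70 x 10 mm); the yellow pot starts on it and covers all but its edges. Origin: centre of its underside; x along the row of seats, y across the rack, z up. The four seats lie in one straight row 60 mm apart, in shuffled colour order.
- green_seat: Flat square green seat, 54 x 54 x 3 mm, fixed on the grey strip-down rack (a board 300 x 70 x 10 mm); the green pot starts on it and covers all but its edges. Origin: centre of its underside; x along the row of seats, y across the rack, z up. The four seats lie in one straight row 60 mm apart, in shuffled colour order.
- violet_seat: Flat square violet seat, 54 x 54 x 3 mm, fixed on the grey strip-down rack (a board 300 x 70 x 10 mm); the violet pot starts on it and covers all but its edges. Origin: centre of its underside; x along the row of seats, y across the rack, z up. The four seats lie in one straight row 60 mm apart, in shuffled colour order.
- first_button: White round button, 22 mm in diameter, 7 mm high, fixed on the grey strip-down rack at the end of the row where the first seat is (a black button marks the other end). Origin: centre of its underside; it lies in line with the seats, 46 mm from the centre of the first seat, then 106, 166 and 226 mm from the second, third and fourth.
- assembly_rack: Fixed wooden rack, 300 (x) by 65 mm (y). Origin: centre of its underside, z up. Four square 55 mm cells centred at x = +90, +30, -30, -90 mm, y = 0; cell floors 5 mm above the origin, ribs between 5 mm thick, 4 mm above the floor; a pot in a cell has its centre 33 mm above the origin. White button (22 mm wide, 7 mm high) at x = +136 mm: the first cell is at x = +90, the last at -90. Black button at the other end.

How it is judged:
By the outcome, as a careful person would: the job done as asked, in the order asked, and still so for the second after the job is handed in, with the robot touching nothing.
It also fails if it takes over 88 s, if anything falls off the work surface, if the arm or the gripper's body presses on something with over 40 N, if the wrist force passes 120 N, or if a joint passes its speed limit or range.

ROBOT

A 6-joint arm with a two-finger parallel gripper is mounted at the origin on the work surface. World frame = base frame: x ahead of the robot, y to its left, z up, the work surface at z = 0. Lengths are in m, angles in rad, forces in N, time in s.
With the tool pointing down it reaches from about 0.35 to 0.95 m from the base axis. Payload 17.4 kg.
Tool frame: the origin (TCP) lies between the finger pads; the fingertips stand 17 mm ahead of it and the grasp point (between the pads) lies 2 mm behind it; z points along the fingers, x is the direction in which the jaws open and shut, and the axes are right-handed (so a half turn about z gives the same grasp; the last joint's range is limited). The gripper opens to 93 mm and grips with 3 to 60 N. Pads are 15 mm wide; open, the fingers measure 128 mm over their backs; the gripper's body (75 mm by 188 mm) begins 65 mm behind the grasp point.
Start: joints at [-1.373, 0.116, 1.442, -0, 1.584, -0.038], TCP at [0.158, -0.656, 0.236] pointing down, gripper open.
Joint ranges: [-2.83, 2.83], [-0.83, 2.19], [0.07, 2.5], [-1.14, 4.28], [0.01, 3], [-2.97, 2.97]. Speed limits (rad/s): [1.89, 1.89, 2.22, 3.14, 3.14, 3.14].

INTERFACE

Orientations are given as a unit quaternion [w, x, y, z].
In Python, from cell import env, cams gives the robot as it stands.
- The arm moves only by the tool send_rows, never from a script. Its argument "plan" is text: rows parted by semicolons, each of 5 numbers parted by spaces: the shift along the tool's x, y, z in m, then the turn about the tool's z in degrees, then the gripper command: -1 is shut, 1 is fully open, values between are in proportion. A call has 1 to 12 rows; each row is the pose to reach, as a shift and turn from the pose commanded when the call began, along the tool's axes at that moment; what a row does not reach only later rows make up. A row lasts 1/10 s, in which the tool goes at most 50 mm and 8.59 degrees, less where a joint would pass 70% of its speed; a pose out of reach is approached as far as the arm can. A call with a gripper value outside its range is refused whole. The fingers move at their own pace and stop on an object; "squeeze" is the grip in N (left out, the last holds). Time passes only in rows, so rows that repeat a pose let the fingers close. It gives the time, the measured TCP pose, the force and the opening at its end, in the units of the state.
- env.get_obs(): the state, without advancing time (a new reading comes with each control period).
- cams.capture(name): name is "scene" or "top"; returns a dict with "image" (384x512x3 uint8, blue, green, red), "mtx" (3x3 intrinsics, pixels), "cam_to_world" (4x4, takes a point from camera to world coordinates). Camera axes: x right, y up, looking along -z (the intrinsics and any distortion apply to the point x, -y, -z); pixel columns grow to the right and rows downward; lengths in m; the calibration is good to about 2 mm. A picture is of the moment at which its call begins. There is no depth.
- env.sign_off(): hands the job in, once; it reports no verdict.
Trained networks look in a picture, given as the dict that the camera call returned (one of the last four; its "shot" number tells which), for a name from the list of things; names that differ only in an ending like _2 or _b are one class to them, and where a whole thing is asked for, a point or a joint stands for the part that bears it (a point fixed in the world has none). Each returns a list of dicts, best first, with "confidence" (0 to 1); they miss things now and then, are a little off and sometimes report something else, mostly with a low value. They report only what shows in the picture. A call takes as long as a camera call.
- cams.recognise(query, picture): "xyz" ([x, y, z] in m, in the coordinates of the camera as it stood for that picture, good to about 4 mm: the middle of the surface that is visible of it).
The state is a dict: "time": time; "joints": joint angles; "qvel": joint speeds; "tau": joint torques, N m; "tcp_pos": TCP position; "orientation": TCP orientation; "contact_force": force on the tool from outside, world axes, zero at the start; "torque": the same for the moment, N m; "grip_width": finger opening in m.
Only numpy, scipy, OpenCV 4.12 (cv2) and the standard library are available. Lean on these libraries where they do the work, as an engineer would, in place of code of your own. Each camera call takes 0.05 s, during which the arm holds its last target.

## Working session

There is one attempt and no reset: what is moved stays moved. The work goes in short steps, Python scripts to look and compute and a tool call to move; the robot and the scene stay as the last step left them, time stands still between calls to the robot, and variables do not carry over. Pictures are saved under pics/ and viewed, and the job is handed in when it is done.

Besides the shell and the picture viewer there is one more tool, called after "Call:" in YAML: its name, and indented under it one key for each argument. send_rows: Moves the arm, as the interface text tells. Its arguments: {"type":"object","properties":{"plan":{"type":"string"},"squeeze":{"type":"number"}},"required":["plan"]}

```bash
ls; mkdir -p pics
python3 - <<'E'
from cell import env,cams
import cv2,numpy as np,pickle
o=env.get_obs();print(o)
for n in("scene","top"):
    p=cams.capture(n);cv2.imwrite(f"pics/{n}0.png",p["image"]);print(n,p["mtx"],p["cam_to_world"],[k for k in p])
    pickle.dump(p,open(f"{n}0.pkl","wb"))
    for q in["red_pot_center","yellow_pot_center","green_pot_center","violet_pot_center","red_seat","yellow_seat","green_seat","violet_seat","first_button","assembly_rack"]:
        for d in cams.recognise(q,p)[:2]:
            w=p["cam_to_world"]@np.r_[d["xyz"],1];print(q,round(d["confidence"],2),w[:3].round(4))
E
```

```text
pics
{'time': 0.0, 'joints': array([-1.37278245e+00,  1.16447894e-01,  1.44229174e+00,  1.46610905e-05,
        1.58398285e+00, -3.78167314e-02]), 'qvel': array([ 5.42038691e-04, -2.53698713e-05,  5.63670874e-04, -7.47071584e-04,
        5.71594178e-04,  1.17418000e-04]), 'tau': array([ 4.84068769e-04, -7.21261597e+01, -6.22604299e+01,  7.79677927e-02,
        2.37897516e-02, -5.77741844e-05]), 'tcp_pos': array([ 0.15766047, -0.65613004,  0.23491441]), 'orientation': array([-3.71794186e-04,  7.85382222e-01, -6.19010861e-01, -4.25384494e-04]), 'contact_force': array([0.36748957, 0.32620502, 0.95867249]), 'torque': array([0.04547904, 0.05087074, 0.05231599]), 'grip_width': 0.09306984840556896}
scene [[364.21132071   0.         253.24593725]
 [  0.         364.21132071 192.10454637]
 [  0.           0.           1.        ]] [[ 0.30871136 -0.6589006   0.68596451  1.11453446]
 [ 0.95115413  0.21519254 -0.22135487 -0.20268175]
 [-0.00176359  0.72079274  0.69314841  0.61808384]
 [ 0.          0.          0.          1.        ]] ['image', 'mtx', 'cam_to_world', 'shot']
red_pot_center 0.52 
[... 637 characters left out ...]
.00672551 -0.03354246]
 [-0.00272097  0.14605722  0.9892724   0.89325423]
 [ 0.          0.          0.          1.        ]] ['image', 'mtx', 'cam_to_world', 'shot']
red_pot_center 0.61 [ 0.4275 -0.216   0.067 ]
red_pot_center 0.41 [ 0.5378 -0.2121  0.0158]
yellow_pot_center 0.74 [ 0.5423 -0.2132  0.0698]
green_pot_center 0.95 [ 0.4896 -0.2206  0.0717]
violet_pot_center 0.38 [ 0.3851 -0.2214  0.0179]
red_seat 0.57 [ 0.4346 -0.2101  0.0196]
red_seat 0.56 [ 0.5442 -0.2131  0.0695]
green_seat 0.62 [ 0.4815 -0.2112  0.0144]
violet_seat 0.51 [ 0.5949 -0.2083  0.0125]
first_button 0.63 [ 0.3869 -0.223   0.0167]
assembly_rack 0.64 [0.5524 0.1689 0.0113]
assembly_rack 0.32 [ 0.5372 -0.2093  0.0173]
```

View pics/scene0.png

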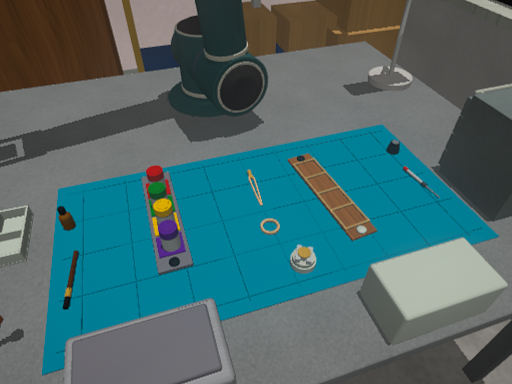

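View pics/top0.png

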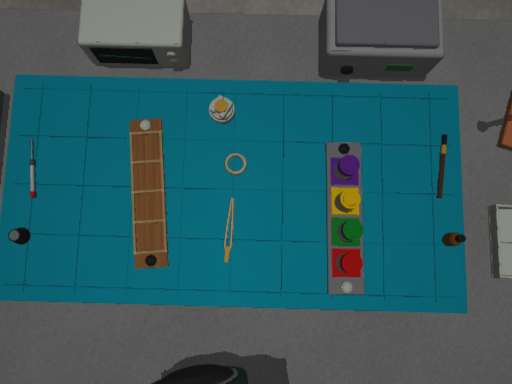

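```bash
cat > h.py <<'E'
import numpy as np,cv2,pickle
def ray(p,u,v):
    K=p["mtx"];T=p["cam_to_world"]
    d=np.array([(u-K[0,2])/K[0,0],-(v-K[1,2])/K[1,1],-1.])
    return T[:3,3],T[:3,:3]@d
def atz(p,u,v,z):
    o,d=ray(p,u,v);return o+d*(z-o[2])/d[2]
def proj(p,X):
    K=p["mtx"];T=p["cam_to_world"];c=T[:3,:3].T@(np.asarray(X)-T[:3,3])
    return np.array([K[0,2]+K[0,0]*c[0]/-c[2],K[1,2]+K[1,1]*(-c[1])/-c[2]])
E
python3 - <<'E'
import cv2,pickle
t=pickle.load(open("top0.pkl","rb"))["image"];s=pickle.load(open("scene0.pkl","rb"))["image"]
a=cv2.resize(t[110:275,120:175],None,fx=3.6,fy=3.6,interpolation=cv2.INTER_CUBIC)
b=cv2.resize(t[135:300,320:370],None,fx=3.6,fy=3.6,interpolation=cv2.INTER_CUBIC)
c=cv2.resize(s[150:280,130:200],None,fx=4.57,fy=4.57,interpolation=cv2.INTER_CUBIC)[:594]
cv2.imwrite("pics/c.png",cv2.hconcat([a[:590],b[:590],c[:590]]))
E
```

```text
(no output)
```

View pics/c.png

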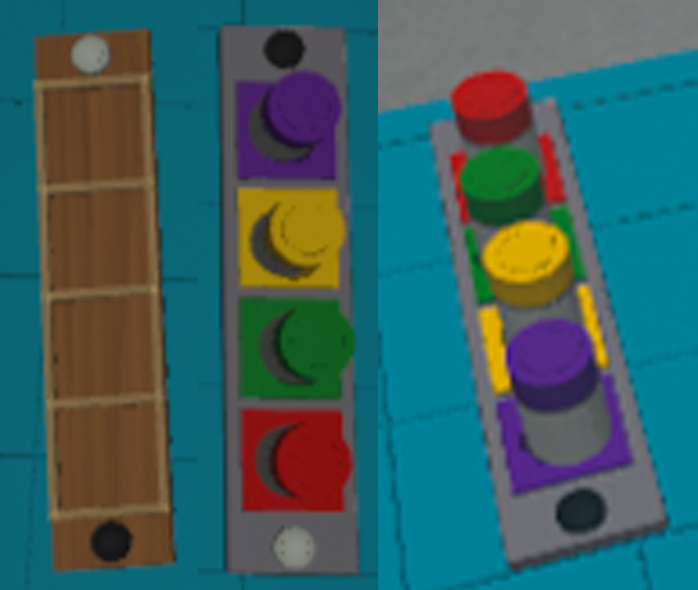

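Run:
```python
import cv2,numpy as np,pickle
from h import *
T=pickle.load(open("top0.pkl","rb"));S=pickle.load(open("scene0.pkl","rb"))
img=T["image"]
# crop-read estimates (u,v)
def cr(px,py,x0,y0,off=0): return x0+(px-off+.5)/3.6-.5, y0+(py+.5)/3.6-.5
g=lambda x,y:cr(x,y,320,135,198)
w=lambda x,y:cr(x,y,120,110)
print("buttons grey W/B z.017",atz(T,*g(294,547),.017).round(4),atz(T,*g(284,48),.017).round(4))
print("buttons wood W/B z.016",atz(T,*w(90,53),.016).round(4),atz(T,*w(111,541),.016).round(4))
for n,s,l in [("red",(242,409,345,511),(314,461)),("green",(240,298,342,399),(317,342)),("yellow",(238,187,340,289),(308,228)),("violet",(237,81,338,179),(303,107))]:
    print(n,"seat",atz(T,*g((s[0]+s[2])/2,(s[1]+s[3])/2),.013).round(4),"lid",atz(T,*g(*l),.069).round(4))
# hough refine
L=cv2.resize(img[135:300,320:370],None,fx=8,fy=8,interpolation=cv2.INTER_CUBIC)
hsv=cv2.cvtColor(L,cv2.COLOR_BGR2HSV)
q=[(0,.0)]
for c in range(3):
  pass
cs=cv2.HoughCircles(cv2.cvtColor(L,cv2.COLOR_BGR2GRAY),cv2.HOUGH_GRADIENT,1,100,param1=80,param2=15,minRadius=74,maxRadius=92)
if cs is not None:
  for x,y,r in cs[0]: print("hough",x,y,r,atz(T,320+(x+.5)/8-.5,135+(y+.5)/8-.5,.069).round(4))
# wood corners
for c in [(35,38),(149,30),(174,562),(54,571)]: print("wood corner z.009",atz(T,*w(*c),.009).round(4))
for nm,x,y in [("r1",0,0)]: pass
for a,b in [((40,85),(150,78)),((42,188),(153,181)),((47,297),(158,291)),((50,405),(163,398)),((54,517),(167,508))]:
    m=np.add(a,b)/2; print("rib",atz(T,*w(*m),.009).round(4))
# scene: lid centres
c=lambda x,y:(130+(x-378+.5)/4.57-.5,150+(y+.5)/4.57-.5)
for n,l in [("red",(491,92)),("green",(502,173)),("yellow",(526,249)),("violet",(551,346))]:
    print("scene lid",n,atz(S,*c(*l),.069).round(4))
print("scene black",atz(S,*c(581,510),.017).round(4))
```

```text
buttons grey W/B z.017 [ 0.3838 -0.2244  0.017 ] [ 0.6547 -0.2203  0.017 ]
buttons wood W/B z.016 [0.6929 0.1797 0.016 ] [0.4236 0.1521 0.016 ]
red seat [ 0.4293 -0.2253  0.013 ] lid [ 0.4293 -0.2233  0.069 ]
green seat [ 0.4889 -0.2242  0.013 ] lid [ 0.489  -0.2253  0.069 ]
yellow seat [ 0.5492 -0.2234  0.013 ] lid [ 0.5473 -0.2211  0.069 ]
violet seat [ 0.6093 -0.2228  0.013 ] lid [ 0.6105 -0.2189  0.069 ]
wood corner z.009 [0.7029 0.213  0.009 ]
wood corner z.009 [0.7093 0.1488 0.009 ]
wood corner z.009 [0.4133 0.119  0.009 ]
wood corner z.009 [0.4068 0.1833 0.009 ]
rib [0.6785 0.1776 0.009 ]
rib [0.6195 0.1726 0.009 ]
rib [0.5579 0.1662 0.009 ]
rib [0.4987 0.1605 0.009 ]
rib [0.4388 0.1548 0.009 ]
scene lid red [ 0.4284 -0.2228  0.069 ]
scene lid green [ 0.491  -0.2251  0.069 ]
scene lid yellow [ 0.5462 -0.2211  0.069 ]
scene lid violet [ 0.6088 -0.2188  0.069 ]
scene black [ 0.6594 -0.2218  0.017 ]
```

Call:
send_rows:
  plan: "-0.010 -0.017 0 2 1;-0.030 -0.050 0 4 1;-0.055 -0.093 0 7 1;-0.080 -0.136 0 10 1;-0.106 -0.180 0 13.5 1;-0.132 -0.223 0 13.5 1;-0.157 -0.267 0 13.5 1;-0.183 -0.310 0 13.5 1;-0.208 -0.353 0 13.5 1;-0.230 -0.390 0 13.5 1;-0.246 -0.418 0 13.5 1;-0.256 -0.434 0 13.5 1"
  squeeze: 25

```text
time: 2.3
tcp_pos: [0.5214, -0.304, 0.2357]
orientation: [-0.0, 0.708, -0.706, 0.0]
contact_force: [-0.5, 0.9, -0.4]
grip_width: 0.093
```

```bash
cat > st.py <<'E'
from cell import env
from scipy.spatial.transform import Rotation as R
import numpy as np,sys
o=env.get_obs();q=o["orientation"]
M=R.from_quat(np.r_[q[1:],q[0]]).as_matrix()
print("t",round(o["time"],2),"tcp",o["tcp_pos"].round(4),"xyaw",round(np.degrees(np.arctan2(M[1,0],M[0,0])),2),"zax",M[:,2].round(3),"w",round(o["grip_width"],4),"F",o["contact_force"].round(1))
if len(sys.argv)>3: print("tool shift",(M.T@(np.array(list(map(float,sys.argv[1:4])))-o["tcp_pos"])).round(4))
E
python3 st.py 0.6095 -0.219 0.14
```

```text
t 2.3 tcp [ 0.5214 -0.304   0.2357] xyaw -89.88 zax [ 0.  0. -1.] w 0.093 F [-0.5  0.9 -0.4]
tool shift [-0.0848 -0.0882  0.0957]
```

Call:
send_rows:
  plan: "-0.015 -0.016 0 0 1;-0.040 -0.041 0 0 1;-0.065 -0.067 0.02 0 1;-0.080 -0.083 0.05 0 1;-0.085 -0.088 0.08 0 1;-0.085 -0.088 0.096 0 1;-0.085 -0.088 0.096 0 1;-0.085 -0.088 0.096 0 1"

```text
time: 3.1
tcp_pos: [0.6078, -0.2217, 0.1409]
orientation: [0.0, -0.707, 0.707, -0.0]
contact_force: [-0.4, 0.7, 0.6]
grip_width: 0.0929
```

```bash
python3 st.py 0.6095 -0.219 0.042
python3 - <<'E'
from cell import env,cams
import cv2
p=cams.capture("scene");cv2.imwrite("pics/s1.png",cv2.resize(p["image"][60:300,60:320],None,fx=2.3,fy=2.3))
E
```

```text
t 3.1 tcp [ 0.6078 -0.2217  0.1409] xyaw -90.02 zax [ 0.001 -0.    -1.   ] w 0.0929 F [-0.4  0.7  0.6]
tool shift [-0.0027 -0.0016  0.0989]
```

View pics/s1.png

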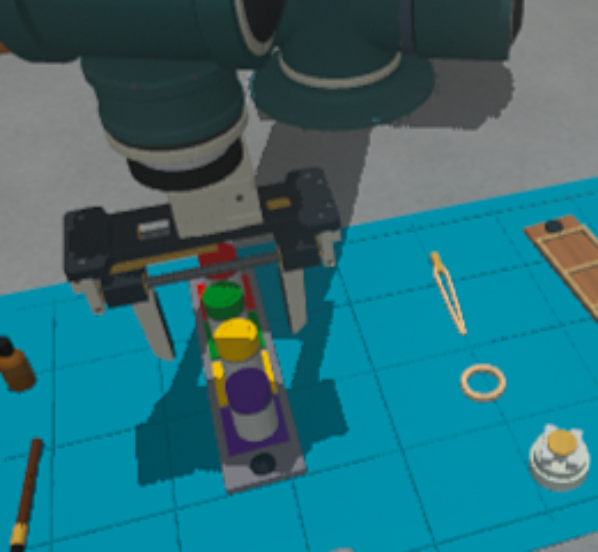

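The fingers straddle the violet pot (at about px 250,400 in the enlarged view), with the gripper well above the pots.

Call:
send_rows:
  plan: "-0.003 -0.002 0.015 0 1;-0.003 -0.002 0.040 0 1;-0.003 -0.002 0.065 0 1;-0.003 -0.002 0.085 0 1;-0.003 -0.002 0.096 0 1;-0.003 -0.002 0.099 0 1;-0.003 -0.002 0.099 0 -1;-0.003 -0.002 0.099 0 -1;-0.003 -0.002 0.099 0 -1;-0.003 -0.002 0.099 0 -1;-0.003 -0.002 0.099 0 -1;-0.003 -0.002 0.099 0 -1"

```text
time: 4.35
tcp_pos: [0.6099, -0.218, 0.0409]
orientation: [-0.0, 0.707, -0.707, 0.0]
contact_force: [-0.4, -0.4, -0.1]
grip_width: 0.0491
```

```bash
python3 st.py 0.6095 -0.219 0.12
python3 - <<'E'
from cell import env,cams
import cv2
p=cams.capture("scene");cv2.imwrite("pics/s2.png",cv2.resize(p["image"][60:300,60:320],None,fx=2.3,fy=2.3))
E
```

```text
t 4.35 tcp [ 0.6099 -0.218   0.0409] xyaw -89.99 zax [ 0. -0. -1.] w 0.0491 F [-0.4 -0.4 -0.1]
tool shift [ 0.001   0.0004 -0.0791]
```

View pics/s2.png

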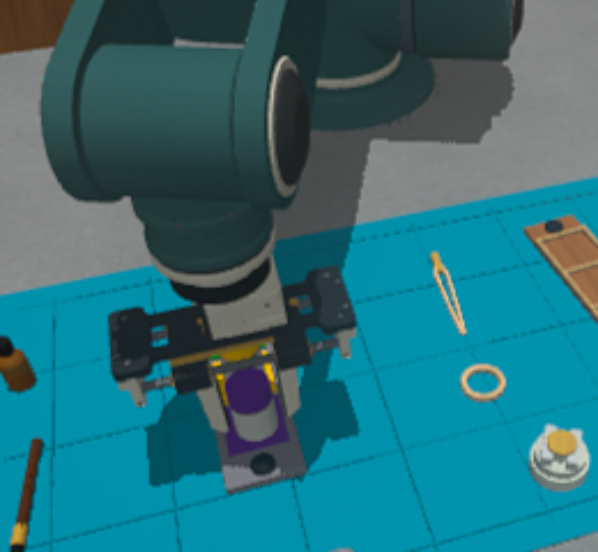

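Call:
send_rows:
  plan: "0 0 0 0 -1;0 0 0 0 -1;0 0 0 0 -1;0 0 0 0 -1"

```text
time: 4.8
tcp_pos: [0.6099, -0.2181, 0.0407]
orientation: [0.0, 0.707, -0.707, 0.0]
contact_force: [0.0, -0.7, 0.2]
grip_width: 0.0377
```

```bash
python3 st.py 0.6095 -0.219 0.12
python3 - <<'E'
from cell import env,cams
from h import *
import cv2
p=cams.capture("scene");i=p["image"]; print(proj(p,env.get_obs()["tcp_pos"]))
cv2.imwrite("pics/s3.png",cv2.resize(i[150:290,100:240],None,fx=4,fy=4))
E
```

```text
t 4.8 tcp [ 0.6099 -0.2181  0.0407] xyaw -89.99 zax [ 0. -0. -1.] w 0.0377 F [ 0.  -0.7  0.2]
tool shift [ 0.0009  0.0004 -0.0793]
[170.2009483  234.73438848]
```

View pics/s3.png

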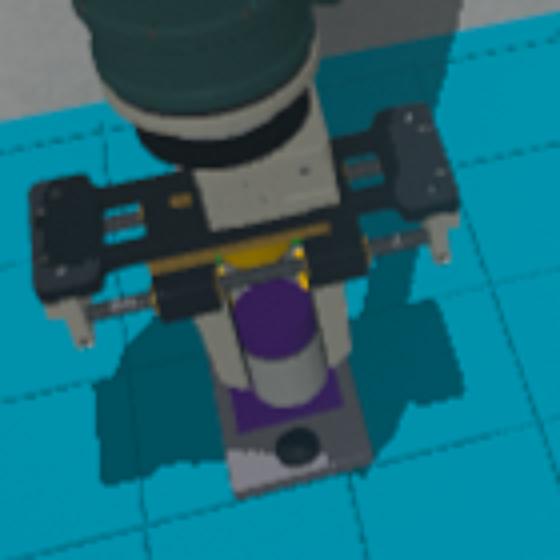

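Call:
send_rows:
  plan: "0 0 -0.010 0 -1;0 0 -0.030 0 -1;0 0 -0.055 0 -1;0 0 -0.080 0 -1;-0.01 -0.001 -0.095 0 -1;-0.03 -0.003 -0.10 0 -1;-0.06 -0.006 -0.10 0 -1;-0.10 -0.010 -0.10 0 -1;-0.14 -0.014 -0.10 0 -1;-0.18 -0.018 -0.10 0 -1;-0.22 -0.022 -0.10 0 -1;-0.26 -0.026 -0.10 0 -1"

```text
time: 6.05
tcp_pos: [0.6354, 0.0443, 0.1408]
orientation: [-0.0, 0.707, -0.707, -0.0]
contact_force: [0.1, -0.6, -1.5]
grip_width: 0.0381
```

```bash
python3 st.py 0.6478 0.1751 0.14
```

```text
t 6.05 tcp [0.6354 0.0443 0.1408] xyaw -89.98 zax [-0.  0. -1.] w 0.0381 F [ 0.1 -0.6 -1.5]
tool shift [-0.1308 -0.0124  0.0008]
```

Call:
send_rows:
  plan: "-0.035 -0.003 0 0 -1;-0.070 -0.006 0 0 -1;-0.100 -0.009 0 0 -1;-0.120 -0.011 0 0 -1;-0.130 -0.012 0 0 -1;-0.131 -0.012 0.01 0 -1;-0.131 -0.012 0.030 0 -1;-0.131 -0.012 0.055 0 -1;-0.131 -0.012 0.075 0 -1;-0.131 -0.012 0.085 0 -1;-0.131 -0.012 0.085 0 -1"

```text
time: 7.15
tcp_pos: [0.6471, 0.1719, 0.0539]
orientation: [-0.001, -0.707, 0.707, 0.001]
contact_force: [0.8, -0.1, -1.3]
grip_width: 0.0376
```

```bash
python3 st.py 0.6478 0.1751 0.033;python3 - <<'E'
from cell import env,cams
import cv2
p=cams.capture("scene");i=p["image"]
cv2.imwrite("pics/s4.png",cv2.resize(i[130:270,260:400],None,fx=4,fy=4))
E
```

```text
t 7.15 tcp [0.6471 0.1719 0.0539] xyaw -90.05 zax [-0.003 -0.001 -1.   ] w 0.0376 F [ 0.8 -0.1 -1.3]
tool shift [-0.0032 -0.0008  0.0209]
```

View pics/s4.png

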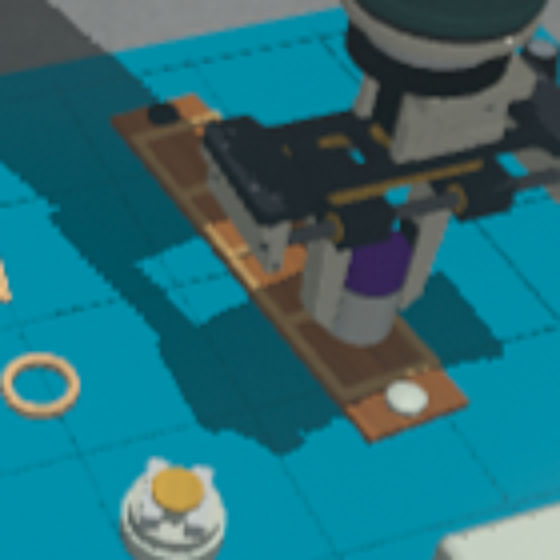

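The violet pot hangs above the end cell beside the white button (px 405,398). Next I lower it gently.

Call:
send_rows:
  plan: "-0.003 -0.001 0.008 0 -1;-0.003 -0.001 0.014 0 -1;-0.003 -0.001 0.017 0 -1;-0.003 -0.001 0.018 0 -1;-0.003 -0.001 0.019 0 -1;-0.003 -0.001 0.019 0 -1;-0.003 -0.001 0.019 0 -1"

```text
time: 7.9
tcp_pos: [0.6489, 0.176, 0.0369]
orientation: [-0.0, 0.707, -0.707, 0.0]
contact_force: [0.3, 0.0, -1.6]
grip_width: 0.0376
```

```bash
python3 st.py 0.6478 0.1751 0.0327
```

```text
t 7.9 tcp [0.6489 0.176  0.0369] xyaw -89.99 zax [ 0.  0. -1.] w 0.0376 F [ 0.3  0.  -1.6]
tool shift [0.0009 0.0011 0.0042]
```

Call:
send_rows:
  plan: "0 0 0.001 0 -1;0 0 0.002 0 -1;0 0 0.003 0 -1;0 0 0.0035 0 -1;0 0 0.0035 0 -1"

```text
time: 8.4
tcp_pos: [0.6487, 0.176, 0.033]
orientation: [0.0, 0.707, -0.707, -0.0]
contact_force: [-0.5, 0.5, -0.6]
grip_width: 0.0374
```

```bash
python3 st.py 0.6478 0.1751 0.0327
```

```text
t 8.4 tcp [0.6487 0.176  0.033 ] xyaw -89.99 zax [-0. -0. -1.] w 0.0374 F [-0.5  0.5 -0.6]
tool shift [0.0009 0.0009 0.0003]
```

Call:
send_rows:
  plan: "0 0 0.0005 0 -1;0 0 0.001 0 -1;0 0 0.001 0 -1"

```text
time: 8.7
tcp_pos: [0.6489, 0.176, 0.0327]
orientation: [-0.0, 0.707, -0.707, 0.0]
contact_force: [-2.6, -0.9, 4.9]
grip_width: 0.0378
```

Call:
send_rows:
  plan: "0 0 0.001 0 0;0 0 0.001 0 0;0 0 0.001 0 0.6;0 0 0.001 0 0.6;0 0 -0.005 0 1;0 0 -0.02 0 1;0 0 -0.05 0 1;0 0 -0.08 0 1;0 0 -0.107 0 1;0 0 -0.107 0 1;0.02 0.005 -0.107 0 1;0.05 0.013 -0.107 0 1"

```text
time: 9.9
tcp_pos: [0.6352, 0.1257, 0.1387]
orientation: [0.0, 0.708, -0.706, -0.0]
contact_force: [0.9, -0.1, -0.4]
grip_width: 0.0929
```

```bash
python3 st.py 0.547 -0.2208 0.14
python3 - <<'E'
from cell import env,cams
import cv2
p=cams.capture("scene");i=p["image"]
cv2.imwrite("pics/s5.png",cv2.resize(i[130:270,260:400],None,fx=4,fy=4))
E
```

```text
t 9.9 tcp [0.6352 0.1257 0.1387] xyaw -89.89 zax [-0.001 -0.    -1.   ] w 0.0929 F [ 0.9 -0.1 -0.4]
tool shift [ 0.3463  0.0889 -0.0012]
```

View pics/s5.png

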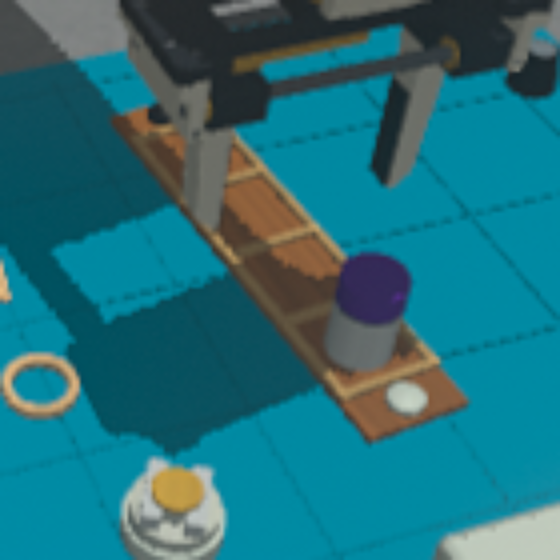

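The violet pot stands upright in the cell next to the white button. Next is yellow.

Call:
send_rows:
  plan: "0.035 0.009 0 0 1;0.075 0.019 0 0 1;0.115 0.029 0 0 1;0.155 0.039 0 0 1;0.195 0.050 0 0 1;0.235 0.060 0 0 1;0.275 0.070 0 0 1;0.310 0.079 0 0 1;0.333 0.085 0 0 1;0.344 0.088 0 0 1;0.346 0.089 0 0 1;0.346 0.089 0 0 1"

```text
time: 11.15
tcp_pos: [0.5467, -0.2197, 0.1389]
orientation: [-0.0, 0.707, -0.707, -0.0]
contact_force: [0.1, -0.0, 0.1]
grip_width: 0.0931
```

```bash
python3 st.py 0.547 -0.2208 0.041
```

```text
t 11.15 tcp [ 0.5467 -0.2197  0.1389] xyaw -90.0 zax [-0.  0. -1.] w 0.0931 F [ 0.1 -0.   0.1]
tool shift [ 0.0012 -0.0004  0.0979]
```

Call:
send_rows:
  plan: "0.001 0 0.015 0 1;0.001 0 0.040 0 1;0.001 0 0.065 0 1;0.001 0 0.085 0 1;0.001 0 0.096 0 1;0.001 0 0.098 0 0.2;0.001 0 0.098 0 -1;0.001 0 0.098 0 -1;0.001 0 0.098 0 -1;0.001 0 0.098 0 -1;0.001 0 0.098 0 -1;0.001 0 0.098 0 -1"

```text
time: 12.35
tcp_pos: [0.5469, -0.2211, 0.0414]
orientation: [-0.0, 0.707, -0.707, 0.0]
contact_force: [0.3, -0.3, 0.2]
grip_width: 0.0413
```

Call:
send_rows:
  plan: "0 0 0 0 -1;0 0 0 0 -1;0 0 0 0 -1;0 0 0 0 -1"

```text
time: 12.75
tcp_pos: [0.5469, -0.2211, 0.0413]
orientation: [0.0, 0.707, -0.707, 0.0]
contact_force: [-1.2, -0.5, 2.5]
grip_width: 0.0375
```

```bash
python3 st.py 0.5881 0.1690 0.141
```

```text
t 12.75 tcp [ 0.5469 -0.2211  0.0413] xyaw -89.99 zax [ 0. -0. -1.] w 0.0375 F [-1.2 -0.5  2.5]
tool shift [-0.3901 -0.0413 -0.0997]
```

Call:
send_rows:
  plan: "0 0 -0.010 0 -1;0 0 -0.030 0 -1;0 0 -0.055 0 -1;0 0 -0.080 0 -1;-0.01 -0.001 -0.095 0 -1;-0.03 -0.003 -0.10 0 -1;-0.06 -0.006 -0.10 0 -1;-0.10 -0.011 -0.10 0 -1;-0.14 -0.015 -0.10 0 -1;-0.18 -0.019 -0.10 0 -1;-0.22 -0.023 -0.10 0 -1;-0.26 -0.028 -0.10 0 -1"

```text
time: 13.95
tcp_pos: [0.5743, 0.0413, 0.1413]
orientation: [-0.0, 0.707, -0.707, -0.0]
contact_force: [0.1, 0.0, -0.4]
grip_width: 0.0375
```

Call:
send_rows:
  plan: "-0.035 -0.004 0 0 -1;-0.070 -0.007 0 0 -1;-0.100 -0.011 0 0 -1;-0.120 -0.013 0 0 -1;-0.129 -0.014 0 0 -1;-0.130 -0.014 0 0 -1;-0.130 -0.014 0 0 -1"

```text
time: 14.65
tcp_pos: [0.5886, 0.1686, 0.1411]
orientation: [0.0, 0.707, -0.707, -0.0]
contact_force: [-0.2, 0.4, -0.8]
grip_width: 0.0376
```

```bash
python3 st.py 0.5881 0.1690 0.034
```

```text
t 14.65 tcp [0.5886 0.1686 0.1411] xyaw -89.99 zax [-0. -0. -1.] w 0.0376 F [-0.2  0.4 -0.8]
tool shift [-0.0004  0.0005  0.1071]
```

Call:
send_rows:
  plan: "0 0 0.015 0 -1;0 0 0.040 0 -1;0 0 0.065 0 -1;0 0 0.085 0 -1;0 0 0.098 0 -1;0 0 0.103 0 -1;0 0 0.105 0 -1;0 0 0.106 0 -1;0 0 0.107 0 -1;0 0 0.1075 0 -1;0 0 0.108 0 -1;0 0 0.108 0 -1"

```text
time: 15.85
tcp_pos: [0.5888, 0.169, 0.0333]
orientation: [-0.0, 0.707, -0.707, 0.0]
contact_force: [-0.7, -0.1, -1.6]
grip_width: 0.0376
```

Call:
send_rows:
  plan: "0 0 0.0005 0 -1;0 0 0.001 0 -1;0 0 0.001 0 -1"

```text
time: 16.15
tcp_pos: [0.5889, 0.169, 0.0332]
orientation: [-0.0, 0.707, -0.707, 0.0]
contact_force: [-6.1, -1.9, 10.6]
grip_width: 0.0378
```

Call:
send_rows:
  plan: "0 0 0.0005 0 0;0 0 0.0005 0 0;0 0 0.0005 0 0.6;0 0 0.0005 0 0.6;0 0 -0.005 0 1;0 0 -0.02 0 1;0 0 -0.05 0 1;0 0 -0.08 0 1;0 0 -0.107 0 1;0 0 -0.107 0 1;0.02 0.005 -0.107 0 1;0.05 0.012 -0.107 0 1"

```text
time: 17.35
tcp_pos: [0.5766, 0.1193, 0.1396]
orientation: [-0.0, 0.708, -0.706, 0.0]
contact_force: [1.3, 0.0, -0.4]
grip_width: 0.0929
```

```bash
python3 st.py 0.490 -0.2252 0.14
python3 - <<'E'
from cell import env,cams
import cv2
p=cams.capture("scene");i=p["image"]
cv2.imwrite("pics/s6.png",cv2.resize(i[130:270,260:400],None,fx=4,fy=4))
E
```

```text
t 17.35 tcp [0.5766 0.1193 0.1396] xyaw -89.89 zax [ 0.  0. -1.] w 0.0929 F [ 1.3  0.  -0.4]
tool shift [ 0.3443  0.0873 -0.0005]
```

View pics/s6.png

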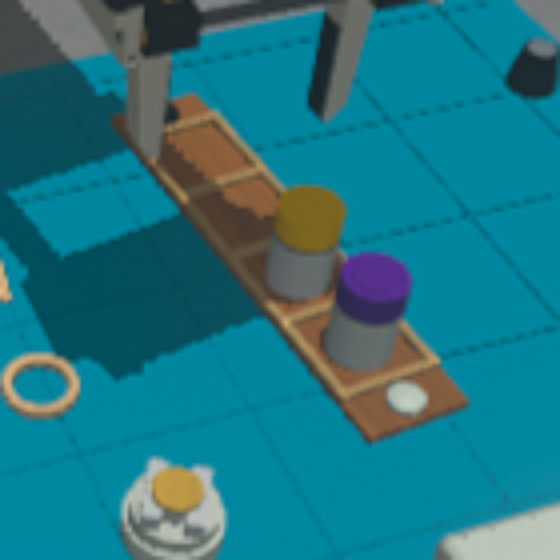

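Yellow and violet both stand upright in their cells. Next is green.

Call:
send_rows:
  plan: "0.035 0.009 0 0 1;0.075 0.019 0 0 1;0.115 0.029 0 0 1;0.155 0.039 0 0 1;0.195 0.050 0 0 1;0.235 0.060 0 0 1;0.275 0.070 0 0 1;0.310 0.079 0 0 1;0.333 0.085 0 0 1;0.344 0.087 0 0 1;0.345 0.087 0 0 1;0.345 0.087 0 0 1"

```text
time: 18.6
tcp_pos: [0.4901, -0.2254, 0.1392]
orientation: [-0.0, 0.707, -0.707, -0.0]
contact_force: [-0.5, -0.6, 0.5]
grip_width: 0.0926
```

```bash
python3 st.py 0.490 -0.2252 0.041
```

```text
t 18.6 tcp [ 0.4901 -0.2254  0.1392] xyaw -89.99 zax [-0.  0. -1.] w 0.0926 F [-0.5 -0.6  0.5]
tool shift [-0.0002  0.0001  0.0982]
```

Call:
send_rows:
  plan: "0 0 0.015 0 1;0 0 0.040 0 1;0 0 0.065 0 1;0 0 0.085 0 1;0 0 0.096 0 1;0 0 0.098 0 0.2;0 0 0.098 0 -1;0 0 0.098 0 -1;0 0 0.098 0 -1;0 0 0.098 0 -1;0 0 0.098 0 -1;0 0 0.098 0 -1"

```text
time: 19.8
tcp_pos: [0.4899, -0.2261, 0.0413]
orientation: [-0.0, 0.707, -0.707, 0.0]
contact_force: [0.4, -0.7, -0.8]
grip_width: 0.0416
```

Call:
send_rows:
  plan: "0 0 0 0 -1;0 0 0 0 -1;0 0 0 0 -1;0 0 0 0 -1"

```text
time: 20.2
tcp_pos: [0.4899, -0.2261, 0.0413]
orientation: [-0.0, 0.707, -0.707, 0.0]
contact_force: [-1.0, 0.7, 2.4]
grip_width: 0.0374
```

```bash
python3 st.py 0.5285 0.1630 0.141
```

```text
t 20.2 tcp [ 0.4899 -0.2261  0.0413] xyaw -89.99 zax [ 0. -0. -1.] w 0.0374 F [-1.   0.7  2.4]
tool shift [-0.3891 -0.0387 -0.0998]
```

Call:
send_rows:
  plan: "0 0 -0.010 0 -1;0 0 -0.030 0 -1;0 0 -0.055 0 -1;0 0 -0.080 0 -1;-0.01 -0.001 -0.095 0 -1;-0.03 -0.003 -0.10 0 -1;-0.06 -0.006 -0.10 0 -1;-0.10 -0.010 -0.10 0 -1;-0.14 -0.014 -0.10 0 -1;-0.18 -0.018 -0.10 0 -1;-0.22 -0.022 -0.10 0 -1;-0.26 -0.026 -0.10 0 -1"

```text
time: 21.4
tcp_pos: [0.5153, 0.0362, 0.1413]
orientation: [-0.0, 0.707, -0.707, -0.0]
contact_force: [0.2, -1.1, -1.4]
grip_width: 0.0377
```

Call:
send_rows:
  plan: "-0.035 -0.003 0 0 -1;-0.070 -0.007 0 0 -1;-0.100 -0.010 0 0 -1;-0.120 -0.012 0 0 -1;-0.128 -0.013 0 0 -1;-0.129 -0.013 0 0 -1;-0.129 -0.013 0 0 -1"

```text
time: 22.1
tcp_pos: [0.5286, 0.1626, 0.1411]
orientation: [0.0, 0.707, -0.707, -0.0]
contact_force: [-0.1, -0.5, -1.1]
grip_width: 0.0378
```

```bash
python3 st.py 0.5285 0.1630 0.033
```

```text
t 22.1 tcp [0.5286 0.1626 0.1411] xyaw -89.99 zax [-0. -0. -1.] w 0.0378 F [-0.1 -0.5 -1.1]
tool shift [-5.000e-04  1.000e-04  1.081e-01]
```

Call:
send_rows:
  plan: "0 0 0.015 0 -1;0 0 0.040 0 -1;0 0 0.065 0 -1;0 0 0.085 0 -1;0 0 0.098 0 -1;0 0 0.103 0 -1;0 0 0.105 0 -1;0 0 0.106 0 -1;0 0 0.107 0 -1;0 0 0.1075 0 -1;0 0 0.108 0 -1;0 0 0.1083 0 -1"

```text
time: 23.3
tcp_pos: [0.5289, 0.163, 0.0332]
orientation: [-0.0, 0.707, -0.707, 0.0]
contact_force: [-2.1, -0.6, 5.7]
grip_width: 0.0377
```

Call:
send_rows:
  plan: "0 0 0.0003 0 -1;0 0 0.0003 0 -1"

```text
time: 23.5
tcp_pos: [0.529, 0.163, 0.0333]
orientation: [-0.0, 0.707, -0.707, 0.0]
contact_force: [-3.3, -1.4, 6.9]
grip_width: 0.0379
```

Contact made, so release. Then red, at (0.429, -0.223).

Call:
send_rows:
  plan: "0 0 0 0 0;0 0 0 0 0;0 0 0 0 0.6;0 0 0 0 0.6;0 0 -0.005 0 1;0 0 -0.02 0 1;0 0 -0.05 0 1;0 0 -0.08 0 1;0 0 -0.107 0 1;0 0 -0.107 0 1;0.02 0.005 -0.107 0 1;0.05 0.012 -0.107 0 1"

```text
time: 24.7
tcp_pos: [0.5166, 0.1132, 0.14]
orientation: [-0.0, 0.708, -0.706, 0.0]
contact_force: [0.2, -0.1, -0.6]
grip_width: 0.093
```

```bash
python3 st.py 0.4290 -0.2230 0.14
python3 - <<'E'
from cell import env,cams
import cv2
p=cams.capture("scene");i=p["image"]
cv2.imwrite("pics/s7.png",cv2.resize(i[130:270,260:400],None,fx=4,fy=4))
E
```

```text
t 24.7 tcp [0.5166 0.1132 0.14  ] xyaw -89.89 zax [ 0.  0. -1.] w 0.093 F [ 0.2 -0.1 -0.6]
tool shift [ 3.361e-01  8.830e-02 -1.000e-04]
```

View pics/s7.png

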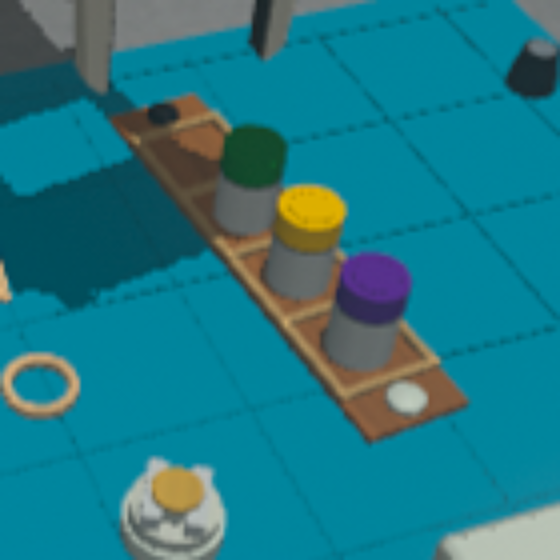

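Green, yellow and violet all stand in consecutive cells. Red is the last one.

Call:
send_rows:
  plan: "0.035 0.009 0 0 1;0.075 0.020 0 0 1;0.115 0.030 0 0 1;0.155 0.041 0 0 1;0.195 0.051 0 0 1;0.235 0.062 0 0 1;0.270 0.071 0 0 1;0.305 0.080 0 0 1;0.325 0.085 0 0 1;0.335 0.088 0 0 1;0.336 0.088 0 0 1;0.336 0.088 0 0 1"

```text
time: 25.95
tcp_pos: [0.429, -0.2225, 0.1396]
orientation: [-0.0, 0.707, -0.707, -0.0]
contact_force: [-0.0, -0.5, -0.4]
grip_width: 0.0931
```

```bash
python3 st.py 0.4290 -0.2230 0.041
```

```text
t 25.95 tcp [ 0.429  -0.2225  0.1396] xyaw -89.99 zax [ 0.  0. -1.] w 0.0931 F [-0.  -0.5 -0.4]
tool shift [0.0005 0.     0.0986]
```

Call:
send_rows:
  plan: "0 0 0.015 0 1;0 0 0.040 0 1;0 0 0.065 0 1;0 0 0.085 0 1;0 0 0.096 0 1;0 0 0.098 0 0.2;0 0 0.098 0 -1;0 0 0.098 0 -1;0 0 0.098 0 -1;0 0 0.098 0 -1;0 0 0.098 0 -1;0 0 0.098 0 -1"

```text
time: 27.15
tcp_pos: [0.4289, -0.2231, 0.0417]
orientation: [-0.0, 0.707, -0.707, 0.0]
contact_force: [0.8, -0.4, -0.0]
grip_width: 0.0417
```

Call:
send_rows:
  plan: "0 0 0 0 -1;0 0 0 0 -1;0 0 0 0 -1;0 0 0 0 -1"

```text
time: 27.55
tcp_pos: [0.4289, -0.2231, 0.0417]
orientation: [0.0, 0.707, -0.707, 0.0]
contact_force: [-1.0, -1.0, 2.6]
grip_width: 0.0377
```

```bash
python3 st.py 0.4688 0.1569 0.141
```

```text
t 27.55 tcp [ 0.4289 -0.2231  0.0417] xyaw -89.99 zax [ 0. -0. -1.] w 0.0377 F [-1.  -1.   2.6]
tool shift [-0.38   -0.04   -0.0994]
```

Call:
send_rows:
  plan: "0 0 -0.010 0 -1;0 0 -0.030 0 -1;0 0 -0.055 0 -1;0 0 -0.080 0 -1;-0.01 -0.001 -0.095 0 -1;-0.03 -0.003 -0.10 0 -1;-0.06 -0.006 -0.10 0 -1;-0.10 -0.011 -0.10 0 -1;-0.14 -0.015 -0.10 0 -1;-0.18 -0.019 -0.10 0 -1;-0.22 -0.023 -0.10 0 -1;-0.26 -0.027 -0.10 0 -1"

```text
time: 28.75
tcp_pos: [0.4553, 0.0392, 0.1417]
orientation: [-0.0, 0.707, -0.707, -0.0]
contact_force: [1.2, -0.4, -0.7]
grip_width: 0.0376
```

Call:
send_rows:
  plan: "-0.035 -0.004 0 0 -1;-0.070 -0.007 0 0 -1;-0.095 -0.010 0 0 -1;-0.112 -0.012 0 0 -1;-0.119 -0.013 0 0 -1;-0.120 -0.013 0 0 -1;-0.120 -0.013 0 0 -1"

```text
time: 29.45
tcp_pos: [0.4686, 0.1566, 0.1415]
orientation: [0.0, 0.707, -0.707, -0.0]
contact_force: [0.4, -0.6, -1.0]
grip_width: 0.0373
```

```bash
python3 st.py 0.4688 0.1569 0.0335
```

```text
t 29.45 tcp [0.4686 0.1566 0.1415] xyaw -89.99 zax [-0. -0. -1.] w 0.0373 F [ 0.4 -0.6 -1. ]
tool shift [-0.0003 -0.0002  0.108 ]
```

Call:
send_rows:
  plan: "0 0 0.015 0 -1;0 0 0.040 0 -1;0 0 0.065 0 -1;0 0 0.085 0 -1;0 0 0.098 0 -1;0 0 0.103 0 -1;0 0 0.105 0 -1;0 0 0.106 0 -1;0 0 0.107 0 -1;0 0 0.1075 0 -1;0 0 0.108 0 -1;0 0 0.1083 0 -1"

```text
time: 30.65
tcp_pos: [0.4689, 0.157, 0.0336]
orientation: [-0.0, 0.707, -0.707, 0.0]
contact_force: [-2.3, -1.1, 5.5]
grip_width: 0.0374
```

Call:
send_rows:
  plan: "0 0 0.0003 0 -1;0 0 0.0003 0 -1"

```text
time: 30.85
tcp_pos: [0.4689, 0.157, 0.0336]
orientation: [-0.0, 0.707, -0.707, 0.0]
contact_force: [-3.5, -1.3, 6.8]
grip_width: 0.0378
```

Call:
send_rows:
  plan: "0 0 0 0 0;0 0 0 0 0;0 0 0 0 0.6;0 0 0 0 0.6;0 0 -0.005 0 1;0 0 -0.02 0 1;0 0 -0.05 0 1;0 0 -0.08 0 1;0 0 -0.12 0 1;0 0 -0.15 0 1;0.02 0 -0.15 0 1;0.05 0 -0.15 0 1"

```text
time: 32.05
tcp_pos: [0.4691, 0.1072, 0.1855]
orientation: [-0.001, 0.708, -0.706, 0.001]
contact_force: [-0.1, 0.2, -1.1]
grip_width: 0.093
```

Call:
send_rows:
  plan: "0.03 0 0 0 1;0.06 0 0 0 1;0.10 0 0 0 1;0.14 0 0 0 1;0.17 0 0 0 1;0.18 0 0 0 1;0.18 0 0 0 1;0.18 0 0 0 1"

```text
time: 32.85
tcp_pos: [0.4689, -0.0723, 0.1835]
orientation: [-0.0, 0.707, -0.707, 0.0]
contact_force: [0.2, 0.9, -0.9]
grip_width: 0.0932
```

```bash
python3 st.py
python3 - <<'E'
from cell import env,cams
import cv2
from h import *
a=cams.capture("scene");b=cams.capture("top")
cv2.imwrite("pics/f1.png",cv2.hconcat([cv2.resize(a["image"][130:270,260:400],None,fx=4,fy=4)[:, :],cv2.resize(b["image"][105:275,115:185],None,fx=3.294,fy=3.294)[:560]]))
for n in["red","green","yellow","violet"]:
  for p in(a,b):
    for d in cams.recognise(n+"_pot_center",p)[:1]: print(n,round(d["confidence"],2),(p["cam_to_world"]@np.r_[d["xyz"],1])[:3].round(3))
E
```

```text
t 32.85 tcp [ 0.4689 -0.0723  0.1835] xyaw -89.99 zax [ 0.  0. -1.] w 0.0932 F [ 0.2  0.9 -0.9]
red 0.91 [0.483 0.152 0.046]
red 0.61 [0.465 0.155 0.057]
green 0.58 [0.543 0.15  0.044]
green 0.97 [0.527 0.159 0.067]
yellow 0.94 [0.604 0.162 0.046]
yellow 0.69 [0.587 0.169 0.062]
violet 0.69 [0.66  0.172 0.048]
violet 0.87 [0.642 0.169 0.058]
```

View pics/f1.png

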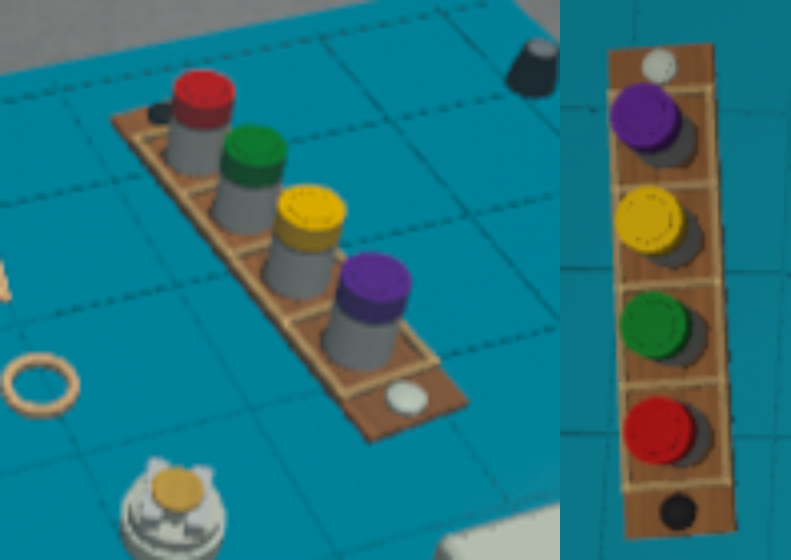

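All four pots stand upright in their cells. From the white button they run violet, yellow, green, red, and the arm is clear of everything.

```bash
python3 -c "
from cell import env
print(env.sign_off())"
```

```text
the job is handed in; nothing more can be done
None
```

All four pots are now on the wooden rack in reverse order. From its white button they run violet, yellow, green, red; on the grey rack they ran red, green, yellow, violet from its white button.

- **Placing:** I gripped each pot at 25 N and lowered it slowly until the wrist felt the cell floor. That force was about 5–11 N at my readings. I then opened the jaws and withdrew straight up. The job was handed in at about 33 s.
- **Final check:** Pictures from both cameras, taken with the gripper open and clear of everything, showed every pot upright in its own cell. The networks' top-view positions lay within about 9 mm of the intended cell centres. The scene-camera positions were up to about 20 mm off, mostly towards that camera. I put that down to them marking the visible front surface rather than the pot's axis.
- **Failed checks:** No check failed at the end. At the start, some network results disagreed with the pictures: the violet pot in the top view, and second candidates for red. I used positions measured from the pictures instead, and the two cameras agreed on those to about 2 mm.

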